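Unlatch the swing stand and lift its bucket off with the C-hook

TASK

Press the yellow pad of the swing stand so that its red gate springs fully open, keeping the robot clear of the gate, then use the C-hook under the bucket's bail to lift the bucket off its trunnions without tipping it or spilling the tin, and set it down gently and upright in the middle of the cork mat. Leave the bucket standing on the mat with the tin inside and the C-hook standing upright on the table, clear of bucket, mat and stand; do not touch the bucket with the gripper, and do not disturb the other things on the table.

Things in the scene. Friction and masses are not known exactly. Their poses are not given: they have to be found in the camera images.
- stand: green steel stand on a 120x156x10 mm wooden base, fixed. Origin: middle of its underside. Two 10 mm thick uprights at y = +59 and -59 mm have open-topped slots 13 mm wide (along x), floor 65 mm and cheek tops 78 mm above the table, which hold the bucket's trunnions. The red gate shuts the -y slot; its latch stands out at the front (-x) of that side
- gate: red gate arm 56 mm long across the top of the -y slot. Origin on its hinge, at stand (28, -59, 83) mm; it turns about stand y. Shut: its axes are the stand's, the arm points to -x, held by the latch nose. Fully open: turned 1.75 rad, tip up and slightly to the rear. The tip sweeps an arc of 60 mm radius. Springs open by itself within 1 s once released and stays open
- gate_tip (a point): free end of the red gate arm, on its middle line
- latch (a joint): rocker latch with a yellow press pad. 0 = latched (spring return), 0.32 rad = pad fully down. The gate is freed at about 0.2 rad. Pad must go down about 11 mm for that (stop at 16 mm), pressing force rises from 1 to about 4 N
- latch_pad (a point): middle of the top face of the yellow pad, 30x32 mm, 65 mm above the table, at stand (x -80, y -63) mm; press it straight down, with shut fingers
- bucket: open blue bucket 84 (x) x 100 (y) x 42 mm high, walls 4 mm, about 0.26 kg. Origin: middle of its underside, at the start 34 mm above the table, axes as the stand's. It swings on two 10 mm trunnions along y, axis 36 mm above the underside, reaching to y = +-70 mm with 16 mm discs at the ends. Lift it 50 mm or more straight up to clear the slots and uprights
- bail (a point): middle of the bar of the bucket's rigid steel bail, on the bar's axis, 98 mm above the bucket's underside. Round bar of 8 mm diameter along bucket y, straight for +-36 mm, legs at y = +-46 mm; free gap of 52 mm between rim and bar. On the hook the bucket swings freely like a pendulum about the bar: carry it slowly (about 0.1 m/s), start and stop softly; over 20 degrees counts as tipped
- hook: C-shaped lifting hook with orange handle, standing on its foot, 0.16 kg, loose. Origin: underside of the foot, below the middle of the handle. Foot x -32 to +18, y +-22, 7 mm thick; spine at x -32 to -24; top arm x -32 to +12, 55 to 63 mm above the underside. The mouth opens towards +x, where the bail bar enters (bar along hook y)
- hook_saddle (a point): where the axis of the bail bar lies when seated in the hook: 11 mm above the underside, at hook x = y = 0, between two low round cross bars of the foot at x = -11 and +11 mm whose tops are 11.5 mm above the underside
- hook_handle (a point): middle of the orange handle, a block 20 (x) x 34 (y) x 45 mm, 63 to 108 mm above the hook's underside, right above the saddle; grip it from above across its 20 mm
- mat: square cork mat with a dark border line, 130x130x4 mm, fixed on the table; origin: middle of its underside
- screw_tin: flat round brass-coloured tin, 70 mm diameter x 22 mm, stands loose in the bucket; origin under its middle
- glue_bottle: white squeeze bottle with black cap and loop, 71x86x171 mm, stands upright; origin under its middle; bystander, must stay
- tube_yellow: yellow paint tube standing on its cap, 39x46x152 mm; origin under its middle; bystander, must stay
- limb_blue: blue painted puppet limb lying flat, 44x126x32 mm, long along its y; origin under its middle; bystander, must stay
- tube_red: small red paint tube lying flat, 31x110x27 mm, long along its y; origin under its middle; bystander, must stay
- sanding_block: cork sanding block, 62x112x36 mm, long along its y; origin under its middle; bystander, must stay
Not all that is in view belongs to the job. What is shaped like the screw_tin but turquoise is not meant.

How it is judged (in metres and radians):
On the way, in this order (a step that is already met when the one before it is completed fails the run):
1. the red gate has sprung open while the bucket still hangs in the stand (angle between gate's own z axis and vertical above 1.4 rad and z of bucket in the frame of stand below 0.045 m), for 0.2 s.
2. the bucket hangs on the C-hook, lifted clear of its slots (height (world z) of bucket above 0.06 m and contact force between hook and bucket above 0.8 N and angle between bucket's own z axis and vertical below 0.35 rad), for 0.2 s.
At the end, for the whole second after the job is handed in: The bucket stands at rest and upright (within 0.08 rad) on the mat, its centre within 25 mm of the mat's centre, the tin still flat inside it; the gate is open (over 1.4 rad); the C-hook stands upright (within 0.1 rad) at rest on the table itself, touching neither bucket, stand nor mat (horizontal distance between bucket and mat below 0.025 m and height (world z) of bucket below 0.01 m and angle between bucket's own z axis and vertical below 0.08 rad and linear speed of each of bucket, hook below 0.02 m/s and horizontal distance between screw_tin and bucket below 0.035 m and z of screw_tin in the frame of bucket below 0.02 m and angle between gate's own z axis and vertical above 1.4 rad and height (world z) of hook between -0.006 and 0.006 m and angle between hook's own z axis and vertical below 0.1 rad and contact force between hook and bucket below 0.05 N and contact force between hook and stand below 0.05 N and contact force between hook and mat below 0.05 N).
It fails at once if the bucket tips more than 0.35 rad (20 degrees) (angle between bucket's own z axis and vertical above 0.35 rad).
It fails at once if the tin leaves the bucket (z of screw_tin in the frame of bucket above 0.045 m or distance between screw_tin and bucket above 0.06 m).
It fails at once if the robot itself touches the bucket or the red gate with more than 1 N (contact force between any of the fingers, the arm and bucket above 1 N or contact force between any of the fingers, the arm and gate above 1 N).
It fails at once if the bucket is banged down on the mat with more than 40 N (contact force between bucket and mat above 40 N).
It fails at once if a bystander is moved by more than 15 mm or tipped (distance of any of glue_bottle, tube_yellow, limb_blue, tube_red, sanding_block from where it was at the start of the episode above 0.015 m or angle between any of glue_bottle, tube_yellow's own z axis and vertical above 0.3 rad).
It also fails if it takes over 72 s, if anything falls off the work surface, if the arm or the gripper's body presses on something with over 40 N, if the wrist force passes 120 N, or if a joint passes its speed limit or range.

ROBOT

A 6-joint arm with a two-finger parallel gripper is mounted at the origin on a cart in front of the work surface, level with it; the furniture and walls round the work are solid. World frame = base frame: x ahead of the robot, y to its left, z up, the work surface at z = 0. Lengths are in mm, angles in rad, forces in N, time in s.
With the tool pointing down it reaches from about 350 to 850 mm from the base axis. Payload 8.1 kg.
Tool frame: the origin (TCP) lies at the very end of the fingers, on their centre line; the grasp point (between the pads) lies 19 mm behind it (manip.hold_point_z is the distance from the TCP to the grasp point, in mm); z points along the fingers, y is the line along which they close (so a half turn about z gives the same grasp; the last joint's range is limited). The gripper opens to 85 mm and grips with 20 to 120 N. Pads are 22 mm wide; open, the fingers measure 114 mm over their backs; the gripper's body (76 mm by 85 mm) begins 54 mm behind the grasp point. The pads swing forward as they close: fully open they stand 13 mm farther back than shut.
Start: joints at [1.207, 0.13, 1.488, -0, 1.523, -0.085], TCP at [165.099, 576.843, 231.292] pointing down, gripper open.
Joint ranges: [-2.96, 2.96], [-0.89, 2.26], [0.02, 2.5], [-1.34, 4.48], [0, 2.73], [-2.66, 2.66]. Speed limits (rad/s): [2.39, 2.39, 2.79, 3.14, 3.14, 3.14].

INTERFACE

Orientations are given as a rotation vector (axis times angle).
In Python, from rig import manip gives the robot as it stands.
- The arm moves only by the tool arm_command, never from a script. Its argument "motion" is a list that holds one entry, the list of rows, each a list of 5 numbers: the shift along the tool's x, y, z in cm, then the turn about the tool's z in rad, then the opening, from -1 (shut) to 1 (fully open), so that 0 is half open. A call has 1 to 20 rows; each row is the pose to reach, as a shift and turn from the pose commanded when the call began, along the tool's axes at that moment; what a row does not reach only later rows make up. A row lasts 1/12 s, in which the tool goes at most 41.7 mm and 7.16 degrees, less where a joint would pass 70% of its speed; a pose out of reach is approached as far as the arm can. A call with a gripper value outside its range is refused whole. The fingers move at their own pace and stop on an object; "newtons" is the grip in N (left out, the last holds). Time passes only in rows, so rows that repeat a pose let the fingers close. It gives the time, the measured TCP pose, the force, the opening and the grip force at its end, in the units of the state.
- manip.get_obs(): the state, without advancing time (a new reading comes with each control period).
- manip.read_camera(name): name is "scene" or "top"; returns (picture, depth): 384x512x3 uint8, blue, green, red; 384x512 float32, mm along the optical axis (not along the pixel's ray), 0 where there is no reading.
- manip.get_calibration(name): a dict with "intrinsics" (3x3 intrinsics, pixels), "k1" (the pictures are not rectified: a ray, as slopes to the right and down, at radius r is drawn at 1 + k1 r^2 times it, then the intrinsics apply), "rvec" (rotation vector, rad) and "tvec" (3), from world to camera coordinates, as OpenCV has them. Camera axes: x right, y down, z forward; pixel columns grow to the right and rows downward; lengths in mm; the calibration is good to about 2 mm. A picture is of the moment at which its call begins. get_calibration takes no time and is no camera call.
- manip.close_job(): hands the job in; it is judged then, once.
The state is a dict: "clock": time; "qpos": joint angles; "joint_velocities": joint speeds; "joint_torque": joint torques, N m; "ee_pos": TCP position; "tool_rot": TCP orientation; "ft_force": force on the tool from outside, world axes, zero at the start; "torque": the same for the moment, N m; "finger_gap": finger opening in mm; "grip_force": force on a finger pad.
Only numpy, scipy, OpenCV 4.12 (cv2) and the standard library are available. Lean on these libraries where they do the work, as an engineer would, in place of code of your own. Each camera call takes 0.05 s, during which the arm holds its last target. There are 200 camera calls.

## Working session

There is one attempt and no reset: what is moved stays moved. The work goes in short steps, Python scripts to look and compute and a tool call to move; the robot and the scene stay as the last step left them, time stands still between calls to the robot, and variables do not carry over. Pictures are saved under pics/ and viewed, at most 10 in all, crops included, and the job is handed in when it is done.

Besides the shell and the picture viewer there is one more tool, called after "Request:" by a JSON object that holds its "fn" and its "kwargs", one argument or row to a line. arm_command: Moves the arm, as the interface text tells. Its arguments: {"type":"object","properties":{"motion":{"type":"array","items":{"type":"array","items":{"type":"array","items":{"type":"number"}}}},"newtons":{"type":"number"}},"required":["motion"]}

```bash
mkdir -p pics; cat > h.py <<'E'
import numpy as np, cv2
from rig import manip
def cam(n):
    c=manip.get_calibration(n); K=np.array(c["intrinsics"],float); k=c["k1"]
    R=cv2.Rodrigues(np.array(c["rvec"],float))[0]; t=np.array(c["tvec"],float).ravel()
    return K,k,R,t
def ray(n,uv):
    K,k,R,t=cam(n)
    p=cv2.undistortPoints(np.array(uv,float).reshape(-1,1,2),K,np.array([k,0,0,0,0.]))[:,0]
    d=np.c_[p,np.ones(len(p))]@R
    return -R.T@t,d
def plane(n,uv,z):
    o,d=ray(n,uv); return o+d*((z-o[2])/d[:,2])[:,None]
def pts(n,depth):
    K,k,R,t=cam(n); v,u=np.mgrid[0:384,0:512]
    o,d=ray(n,np.c_[u.ravel(),v.ravel()])
    P=o+d*depth.ravel()[:,None]; P[depth.ravel()<=0]=np.nan
    return P.reshape(384,512,3)
def grab(n,tag):
    im,d=manip.read_camera(n); cv2.imwrite(f'pics/{tag}.png',im); np.save(f'pics/{tag}.npy',d); return im,d
E
python3 - <<'E'
from h import *
a,d=grab('top','top0'); b,e=grab('scene','scene0')
cv2.imwrite('pics/top0v.png',cv2.resize(a,(800,600))); cv2.imwrite('pics/scene0v.png',cv2.resize(b,(800,600)))
for n in('top','scene'): print(n,ray(n,[[256,192]]))
o=manip.get_obs(); print(o)
E
```

```text
top (array([ 241.47014245, -388.4201235 , 1511.22678975]), array([[ 0.19820825, -0.01592412, -0.98014522]]))
scene (array([ 58.59079755, 177.52497509, 968.99500878]), array([[ 0.43556244, -0.47766641, -0.76347844]]))
{'clock': 0.1, 'qpos': array([ 1.20658741e+00,  1.31074985e-01,  1.48917724e+00, -1.78843718e-06,
        1.52303335e+00, -8.53928788e-02]), 'joint_velocities': array([-1.33209135e-03, -1.45014542e-03, -1.08658441e-03, -1.69396482e-03,
       -3.52230902e-04, -7.05900693e-05]), 'joint_torque': array([ 1.02897084e-03, -5.70954072e+01, -5.01942194e+01, -2.66977258e-04,
        8.19473353e-03,  5.49580000e-05]), 'ee_pos': array([164.92407166, 576.36012351, 230.35194994]), 'tool_rot': array([-4.36493506e-01, -3.11074124e+00,  2.59263277e-03]), 'ft_force': array([-0.13336143,  0.54547753,  0.45968098]), 'torque': array([ 0.03030961, -0.05609454,  0.01852664]), 'grip_force': 0.0, 'finger_gap': 85.59391671855452}
```

View pics/top0v.png

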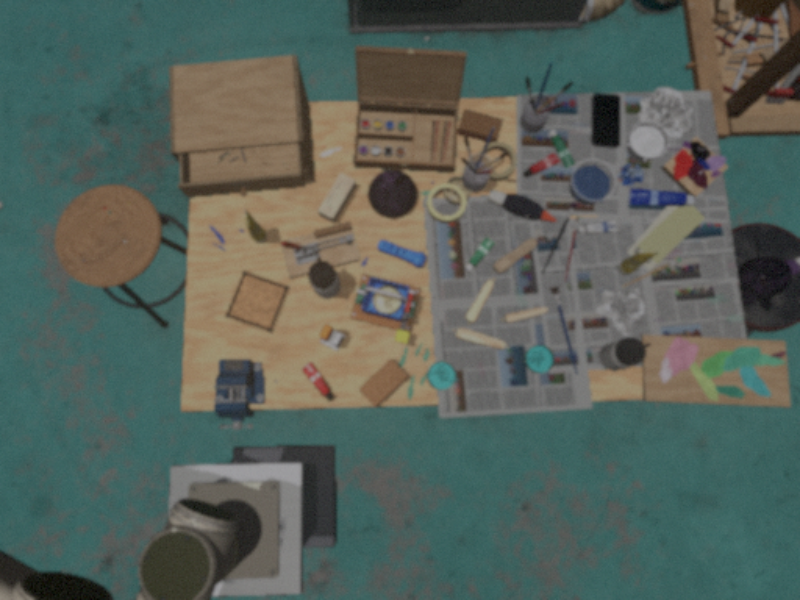

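View pics/scene0v.png

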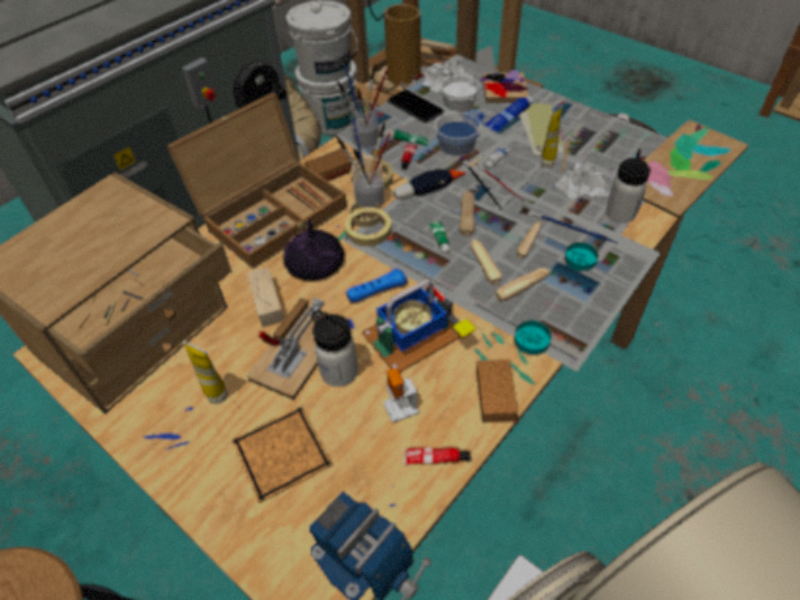

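The candidates, as pixels in the 800x600 views:
- **Mat:** the cork with a dark border at top (257,300). The sanding block at (385,382) has no border.
- **Stand:** top (388,303), with the yellow pad at (403,337). The yellow tubes at top (255,225) and (660,240) are not the pad.
- **Hook:** orange handle at top (328,330). The orange brush tip at (548,217) is not the hook.
- **Tin:** the brass one in the blue bucket. The turquoise ones at (441,375) and (540,358) are decoys.

Next I check the choice in a close crop and measure.

```bash
python3 - <<'E'
from h import *
a=cv2.imread('pics/top0.png'); b=cv2.imread('pics/scene0.png')
A=cv2.resize(a[150:265,140:290],None,fx=4,fy=4,interpolation=cv2.INTER_CUBIC)[:, :600]
B=cv2.resize(b[170:280,215:325],None,fx=5,fy=5,interpolation=cv2.INTER_CUBIC)
cv2.imwrite('pics/cropT.png',A); cv2.imwrite('pics/cropS.png',B)
def blob(n,im,d,lo,hi,box):
    h=cv2.cvtColor(im,cv2.COLOR_BGR2HSV); m=cv2.inRange(h,np.array(lo),np.array(hi))
    M=np.zeros_like(m); x0,y0,x1,y1=box; M[y0:y1,x0:x1]=m[y0:y1,x0:x1]
    k,l,s,c=cv2.connectedComponentsWithStats(M); i=1+s[1:,4].argmax()
    return l==i,c[i],s[i]
P={n:pts(n,np.load(f'pics/{n}0.npy')) for n in('top','scene')}
for nm,lo,hi,bt,bs,z in [('pad',(22,120,120),(35,255,255),(245,205,270,230),(285,198,310,222),65),
  ('handle',(5,150,120),(18,255,255),(200,200,222,222),(240,228,265,260),108),
  ('bucket',(105,120,50),(125,255,255),(225,170,272,212),(235,178,295,228),76)]:
  for n,im,bx in(('top',a,bt),('scene',b,bs)):
    m,c,s=blob(n,im,0,lo,hi,bx); pp=P[n][m]
    print(nm,n,c.round(1),s,'plane',plane(n,[c],z).round(1)[0],'depthmed',np.nanmedian(pp,0).round(1),np.nanpercentile(pp,[3,97],axis=0).round(0).tolist())
    if nm=='bucket':
        print(' rect',cv2.minAreaRect(np.argwhere(m)[:,::-1].astype(np.float32)))
        r=plane(n,cv2.boxPoints(cv2.minAreaRect(np.argwhere(m)[:,::-1].astype(np.float32))),76); print(r.round(0).tolist())
E
```

```text
pad top [257.8 214.4] [254 211   8   8  39] plane [ 447.5 -416.5   65. ] depthmed [ 448.2 -417.1   65.5] [[434.0, -429.0, 61.0], [460.0, -403.0, 70.0]]
pad scene [296.9 209.3] [290 203  15  13 118] plane [ 442.3 -411.6   65. ] depthmed [ 444.2 -413.    62.8] [[428.0, -471.0, -2.0], [486.0, -397.0, 67.0]]
handle top [209.  212.8] [208 211   3   4   5] plane [ 451.5 -236.4  108. ] depthmed [ 450.7 -236.5  108.8] [[447.0, -239.0, 105.0], [457.0, -234.0, 112.0]]
handle scene [254.  235.4] [244 228  21  20 218] plane [ 459.4 -246.4  108. ] depthmed [ 497.8 -295.9   10.1] [[440.0, -327.0, 3.0], [535.0, -222.0, 108.0]]
bucket top [254.3 200.9] [251 198   7   6  20] plane [ 497.5 -404.4   76. ] depthmed [ 503.9 -405.3   39.7] [[489.0, -413.0, 34.0], [513.0, -394.0, 77.0]]
 rect ((254.78001403808594, 201.04000854492188), (3.4000000953674316, 7.200000286102295), 53.13010025024414)
[[494.0, -391.0, 76.0], [510.0, -414.0, 76.0], [500.0, -421.0, 76.0], [484.0, -399.0, 76.0]]
bucket scene [268.4 205.1] [250 185  36  39 509] plane [ 509.2 -366.1   76. ] depthmed [ 508.3 -380.8   60.2] [[485.0, -429.0, 37.0], [575.0, -318.0, 76.0]]
 rect ((265.3330078125, 202.74185180664062), (28.95893669128418, 38.07158660888672), 61.189208984375)
[[583.0, -335.0, 76.0], [552.0, -450.0, 76.0], [461.0, -399.0, 76.0], [494.0, -292.0, 76.0]]
```

View pics/cropT.png

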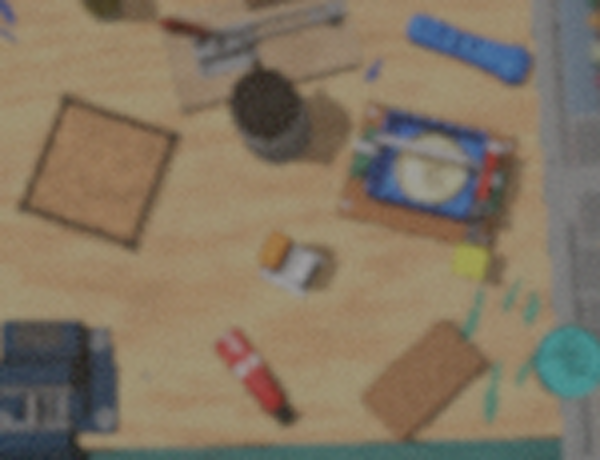

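View pics/cropS.png

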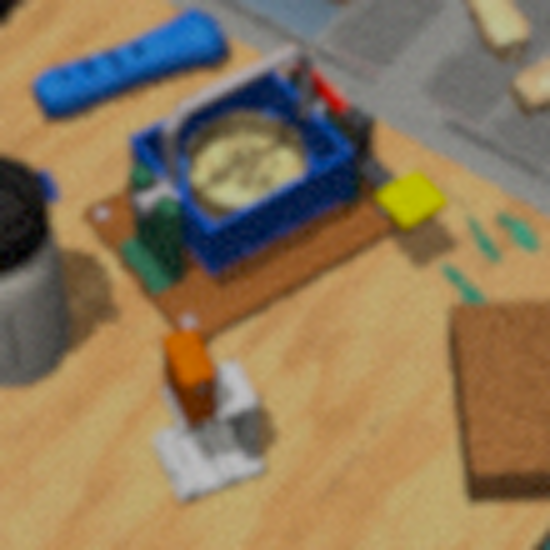

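The crops confirm the choice. In the top crop the bordered cork mat is at (98,172), the stand with bucket and brass tin at (430,170), the yellow pad at (472,262), and the hook with its orange handle at (275,250). In the scene crop the bail bar runs from (170,130) to (300,50).

```bash
python3 - <<'E'
from h import *
T=lambda L:[(140+x/4-.375,150+y/4-.375) for x,y in L]
S=lambda L:[(x*.64-.2,y*.64-.2) for x,y in L]
m1=plane('top',T([(67,97),(178,135),(135,247),(20,207)]),4); m2=plane('scene',S([(237,440),(301,411),(329,464),(262,497)]),4)
for m in(m1,m2):
    e=np.linalg.norm(m-np.roll(m,-1,0),axis=1); print('mat',m.mean(0).round(1),e.round(0),m.round(0)[:,:2].tolist())
s=plane('top',T([(375,102),(513,135),(490,247),(340,214)]),10); print('stand',s.round(0)[:,:2].tolist(),s.mean(0).round(1))
C={}
for n in('top','scene'):
    P=pts(n,np.load(f'pics/{n}0.npy')); im=cv2.imread(f'pics/{n}0.png'); hsv=cv2.cvtColor(im,cv2.COLOR_BGR2HSV)
    X,Y,Z=P[...,0],P[...,1],P[...,2]
    q=(abs(X-520)<90)&(abs(Y+395)<90)&(Z>120)&(Z<145)
    B=P[q]; print(n,'bail n',len(B), B.mean(0).round(1))
    u,sv,vt=np.linalg.svd(B[:,:2]-B[:,:2].mean(0)); pr=(B[:,:2]-B[:,:2].mean(0))@vt[0]
    print('  dir',vt[0].round(3),'ext',pr.min().round(0),pr.max().round(0),'mid',(B[:,:2].mean(0)+vt[0]*(pr.min()+pr.max())/2).round(1),'perp sd',sv[1]/len(B)**.5)
    for lo,hi in((3.5,15),(20,50),(52,70),(98,118)):
        q=(abs(X-450)<60)&(abs(Y+245)<60)&(Z>lo)&(Z<hi); H=P[q][:,:2].astype(np.float32)
        if len(H)>3: print('  hook',lo,hi,len(H),H.mean(0).round(1),[np.round(v,1) for v in cv2.minAreaRect(H)],np.percentile(H,[5,95],axis=0).round(0).tolist())
    q=(abs(X-520)<90)&(abs(Y+395)<90)&(Z>70)&(Z<82)&(hsv[...,0]>100)&(hsv[...,0]<128)&(hsv[...,1]>100)
    H=P[q][:,:2].astype(np.float32); print('  rim',len(H),cv2.minAreaRect(H))
    vis=im.copy(); 
E
```

```text
mat [553.6 -48.    4. ] [120. 120. 123. 120.] [[631.0, -13.0], [589.0, -126.0], [476.0, -84.0], [519.0, 31.0]]
mat [548.5 -48.2   4. ] [117. 116. 117. 117.] [[625.0, -15.0], [581.0, -123.0], [472.0, -82.0], [516.0, 26.0]]
stand [[616.0, -324.0], [579.0, -461.0], [467.0, -435.0], [503.0, -288.0]] [ 541.3 -376.9   10. ]
top bail n 58 [ 538.6 -377.1  134.3]
  dir [0.271 0.963] ext -47.0 48.0 mid [ 538.8 -376.4] perp sd 2.3197369847934923
  hook 3.5 15 177 [ 452.5 -249.3] [array([ 450.3, -244.7]), array([119.1, 119.2]), np.float64(89.2)] [[399.0, -301.0], [505.0, -194.0]]
  hook 20 50 9 [ 438.8 -260.7] [array([ 439.4, -261.3]), array([ 1.4, 27.6]), np.float64(61.7)] [[428.0, -267.0], [451.0, -255.0]]
  hook 52 70 52 [ 445.4 -251.7] [array([ 445.3, -252. ]), array([23.8, 30.2]), np.float64(61.3)] [[432.0, -263.0], [459.0, -239.0]]
  hook 98 118 51 [ 454.1 -234.2] [array([ 454.4, -233.8]), array([19.3, 33.2]), np.float64(65.5)] [[440.0, -245.0], [468.0, -224.0]]
  rim 23 ((514.7166137695312, -377.92919921875), (58.98493957519531, 106.8801040649414), 6.894822597503662)
scene bail n 100 [ 536.  -372.9  131.3]
  dir [0.274 0.962] ext -53.0 47.0 mid [ 535.1 -375.9] perp sd 2.275060986531634
  hook 3.5 15 214 [ 451.5 -240.1] [array([ 459.4, -253.4]), array([ 73.5, 125. ]), np.float64(70.9)] [[426.0, -299.0], [499.0, -215.0]]
  hook 20 50 25 [ 429.3 -250.5] [array([ 433.3, -250.9]), array([ 5.5, 16.5]), np.float64(86.8)] [[425.0, -254.0], [440.0, -248.0]]
  hook 52 70 111 [ 442.  -242.3] [array([ 447. , -241.6]), array([44.7, 32.9]), np.float64(64.6)] [[429.0, -262.0], [463.0, -219.0]]
  hook 98 118 96 [ 450.2 -230.8] [array([ 452.1, -231.8]), array([18.9, 34.7]), np.float64(62.0)] [[437.0, -241.0], [464.0, -220.0]]
  rim 134 ((533.567626953125, -374.5582580566406), (108.1974868774414, 83.19695281982422), 71.4274673461914)
```

```bash
cat >> h.py <<'E'
def tool():
    o=manip.get_obs(); R=cv2.Rodrigues(np.array(o['tool_rot']))[0]; return np.array(o['ee_pos']),R,np.arctan2(R[1,1],R[0,1]),o
def row(p,th,frm=None):
    e,R,t,o=tool(); 
    if frm is not None: e,t=np.array(frm[:3]),frm[3]; R=np.array([[-np.sin(t),np.cos(t),0],[np.cos(t),np.sin(t),0],[0,0,-1]]).T
    if frm is not None: R=np.c_[[-np.sin(t),np.cos(t),0],[np.cos(t),np.sin(t),0],[0,0,-1]]
    d=R.T@(np.array(p,float)-e)/10
    return d.round(2).tolist()+[round((t-th+np.pi)%(2*np.pi)-np.pi,3)]
def st(x,y,z,o=(537.2,-376.2),a=-.275): return [o[0]+x*np.cos(a)-y*np.sin(a),o[1]+x*np.sin(a)+y*np.cos(a),z]
E
python3 - <<'E'
from h import *
e,R,t,o=tool(); print(e,t)
print(row([450,150,250],1.296),st(-86,-63,0))
print(row(st(-86,-63,110),1.296,[450,150,250,1.296]))
for n in('top','scene'):
    P=pts(n,np.load(f'pics/{n}0.npy')); X,Y,Z=np.moveaxis(P,2,0)
    for lo,hi in((60,100),(140,180)):
        q=(X>470)&(X<640)&(Y>-300)&(Y<-180)&(Z>lo)&(Z<hi); print(n,lo,np.nanpercentile(P[q],[2,50,98],axis=0).round(0).tolist())
    q=(X>350)&(X<440)&(Y>-280)&(Y<-150)&(Z>12); print('redtube',np.nanpercentile(P[q],[2,50,98],axis=0).round(0).tolist())
    q=(X>200)&(X<420)&(Y>-150)&(Y<120)&(Z>30); print('vise',np.nanpercentile(P[q],[2,50,98],axis=0).round(0).tolist())
E
```

```text
[164.92407166 576.36012351 230.35194994] 1.2919804919317288
[-39.14, -33.15, -1.91, np.float64(-0.004)] [np.float64(437.32397597573646), np.float64(-413.47975087235324), 0]
[-14.07, -54.58, 14.0, 0.0]
top 60 [[554.0, -261.0, 61.0], [562.0, -240.0, 88.0], [597.0, -198.0, 99.0]]
top 140 [[552.0, -248.0, 140.0], [587.0, -229.0, 145.0], [616.0, -207.0, 172.0]]
redtube [[352.0, -259.0, 12.0], [376.0, -208.0, 17.0], [439.0, -181.0, 98.0]]
vise [[239.0, -48.0, 33.0], [329.0, -15.0, 81.0], [396.0, 24.0, 108.0]]
scene 60 [[552.0, -247.0, 61.0], [562.0, -205.0, 83.0], [599.0, -191.0, 100.0]]
scene 140 [[549.0, -247.0, 140.0], [584.0, -224.0, 143.0], [622.0, -205.0, 169.0]]
redtube [[352.0, -256.0, 12.0], [434.0, -233.0, 61.0], [439.0, -179.0, 106.0]]
vise [[237.0, -47.0, 32.0], [324.0, -8.0, 79.0], [393.0, 27.0, 106.0]]
```

Request:
{"fn": "arm_command", "kwargs": {
  "motion": [
    [[-39.1,-33.2,-1.9,0,-1],[-39.1,-33.2,-1.9,0,-1],[-39.1,-33.2,-1.9,0,-1],[-39.1,-33.2,-1.9,0,-1],[-39.1,-33.2,-1.9,0,-1],[-39.1,-33.2,-1.9,0,-1],[-39.1,-33.2,-1.9,0,-1],[-39.1,-33.2,-1.9,0,-1],[-39.1,-33.2,-1.9,0,-1],[-39.1,-33.2,-1.9,0,-1],[-39.1,-33.2,-1.9,0,-1],[-39.1,-33.2,-1.9,0,-1],[-39.1,-33.2,-1.9,0,-1],[-39.1,-33.2,-1.9,0,-1]]
  ]
}}

```text
clock: 1.27
ee_pos: [451.0, 146.9, 250.0]
tool_rot: [-0.444, -3.11, 0.002]
ft_force: [0.2, 0.5, -0.5]
finger_gap: -0.0
grip_force: 0.0
```

```bash
python3 - <<'E'
from h import *
e,R,t,o=tool(); print(e,t,o['qpos'],o['clock'],o['ft_force'])
print(row(st(-86,-63,150),1.296),row(st(-86,-63,80),1.296))
E
```

```text
[450.99968916 146.90481481 249.97841049] 1.2873345102019755 [ 2.07515266e-01 -2.22572454e-01  1.79647223e+00 -1.00320302e-03
  1.56807863e+00 -1.07981639e+00] 1.2667 [ 0.17872951  0.51858222 -0.47593869]
[-14.36, -54.17, 10.06, np.float64(-0.009)] [-14.36, -54.17, 17.06, np.float64(-0.009)]
```

Request:
{"fn": "arm_command", "kwargs": {
  "motion": [
    [[-14.4,-54.2,5,0,-1],[-14.4,-54.2,5,0,-1],[-14.4,-54.2,5,0,-1],[-14.4,-54.2,5,0,-1],[-14.4,-54.2,5,0,-1],[-14.4,-54.2,5,0,-1],[-14.4,-54.2,5,0,-1],[-14.4,-54.2,5,0,-1],[-14.4,-54.2,5,0,-1],[-14.4,-54.2,5,0,-1],[-14.4,-54.2,5,0,-1],[-14.4,-54.2,5,0,-1],[-14.4,-54.2,5,0,-1],[-14.4,-54.2,5,0,-1],[-14.4,-54.2,9,0,-1],[-14.4,-54.2,12,0,-1],[-14.4,-54.2,15,0,-1],[-14.4,-54.2,16.5,0,-1],[-14.4,-54.2,17,0,-1],[-14.4,-54.2,17,0,-1]]
  ]
}}

```text
clock: 2.93
ee_pos: [438.4, -408.6, 78.2]
tool_rot: [-0.435, -3.108, -0.005]
ft_force: [0.0, 0.2, -0.1]
finger_gap: 0.1
grip_force: 0.0
```

```bash
python3 - <<'E'
from h import *
e,R,t,o=tool(); print(e,t,o['qpos'],o['ft_force']); print(row(st(-86,-63,50),1.296))
E
```

```text
[ 438.38254748 -408.64534374   78.15384699] 1.2927281925470546 [-8.35989935e-01  2.53726913e-01  1.63682844e+00  2.56479355e-04
  1.25521807e+00 -2.12880238e+00] [ 0.02773634  0.20832101 -0.12478646]
[-0.04, -0.5, 2.81, np.float64(-0.003)]
```

Request:
{"fn": "arm_command", "kwargs": {
  "motion": [
    [[0,-0.3,0.7,0,-1],[0,-0.3,1.2,0,-1],[0,-0.3,1.7,0,-1],[0,-0.3,2.1,0,-1],[0,-0.3,2.5,0,-1],[0,-0.3,2.8,0,-1],[0,-0.3,2.8,0,-1],[0,-0.3,2.8,0,-1],[0,-0.3,2.8,0,-1],[0,-0.3,2.8,0,-1]]
  ]
}}

```text
clock: 3.77
ee_pos: [438.3, -413.8, 52.7]
tool_rot: [0.436, 3.111, -0.001]
ft_force: [-0.7, -1.6, 3.5]
finger_gap: -0.0
grip_force: 1.6
```

```bash
python3 - <<'E'
from h import *
b,e=grab('scene','s1'); cv2.imwrite('pics/s1v.png',cv2.resize(b[130:280,200:350],(600,600)))
print(tool()[3]['ft_force'],tool()[0])
P=pts('scene',e); q=(b[...,2]>150)&(b[...,1]<70)&(P[...,0]>480)&(P[...,1]<-400)&(P[...,2]>60)
print(q.sum(),np.nanpercentile(P[q],[5,50,95],axis=0).round(0) if q.any() else'')
E
```

```text
[-0.78142454 -1.85697468  3.1598417 ] [ 438.25557579 -413.8304974    52.69323418]
0
```

View pics/s1v.png

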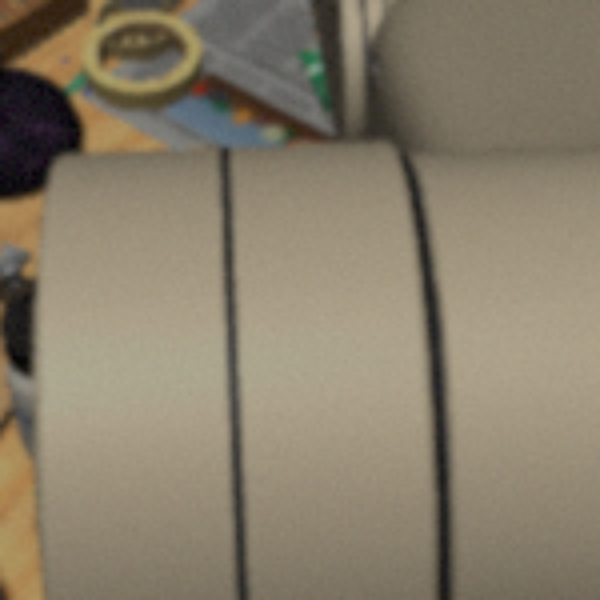

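The arm blocks the scene view. The force of 3.2 N at 12 mm fits a pressed pad. I press 2 mm more, hold, retreat up and check the gate from above.

Request:
{"fn": "arm_command", "kwargs": {
  "motion": [
    [[0,0,0.1,0,-1],[0,0,0.2,0,-1],[0,0,0.2,0,-1],[0,0,0.2,0,-1],[0,0,-2,0,-1],[0,0,-5,0,-1],[0,0,-9,0,-1],[0,0,-13,0,-1],[0,4,-15,0,0.2],[0,8,-15,0,0.2],[0,12,-15,0,0.2],[0,16,-15,0,0.2],[0,18,-15,0,0.2],[0,18,-15,0,0.2]]
  ]
}}

```text
clock: 4.98
ee_pos: [488.2, -235.7, 201.5]
tool_rot: [-0.429, -3.111, -0.004]
ft_force: [-0.5, -0.3, -1.0]
finger_gap: 51.0
grip_force: 0.0
```

```bash
python3 - <<'E'
from h import *
e,R,t,o=tool(); print(e,t,o['qpos'],o['finger_gap'],o['clock'])
im,d=grab('top','t2'); P=pts('top',d); X,Y,Z=np.moveaxis(P,2,0)
g=st(35,-59,0); q=(abs(X-g[0])<30)&(abs(Y-g[1])<25)&(Z>95); print(g,q.sum(),P[q].round(0)[:20].tolist())
g=st(-10,-59,0); q=(abs(X-g[0])<10)&(abs(Y-g[1])<6); print('slot heights',Z[q].round(0))
# hook handle: hook x angle 1.11, grasp z 88 -> TCP z 69 (top at 108)
c=[452.4,-232.8]
print(row(c+[150],1.11),row(c+[70],1.11))
cv2.imwrite('pics/t2v.png',cv2.resize(im[150:265,140:290],(600,460)))
E
```

```text
[ 488.23772475 -235.68535824  201.51400332] 1.2963912502760429 [-0.54563194 -0.00824883  1.68701373  0.00196086  1.4651272  -1.84223436] 51.017072350496804 4.9833
[np.float64(554.8636126365777), np.float64(-442.48722945352995), 0] 18 [[562.0, -441.0, 144.0], [562.0, -445.0, 142.0], [558.0, -441.0, 144.0], [560.0, -445.0, 135.0], [557.0, -441.0, 133.0], [555.0, -445.0, 139.0], [555.0, -438.0, 124.0], [555.0, -441.0, 126.0], [555.0, -445.0, 125.0], [553.0, -438.0, 117.0], [553.0, -442.0, 115.0], [553.0, -445.0, 116.0], [552.0, -438.0, 105.0], [552.0, -442.0, 105.0], [550.0, -438.0, 95.0], [549.0, -442.0, 102.0], [528.0, -418.0, 129.0], [528.0, -422.0, 128.0]]
slot heights [72. 76. 73. 73. 74. 78. 80. 75. 78. 80. 78. 49. 77. 81. 19.  9. 14.]
[3.53, -0.48, 5.16, np.float64(0.186)] [3.52, -0.49, 13.16, np.float64(0.186)]
```

View pics/t2v.png

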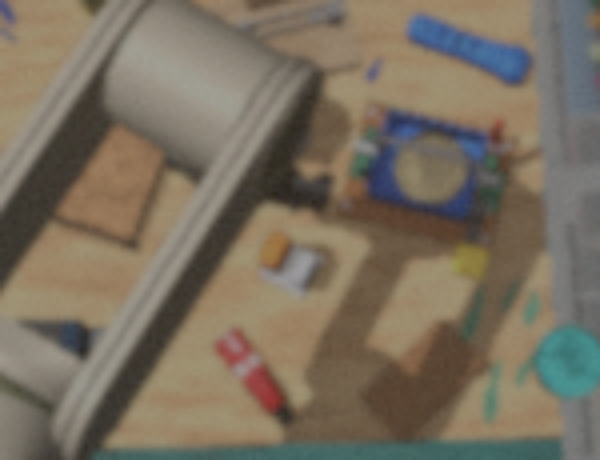

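The gate stands open: red is now at (497,130) in the crop, with its tip at z 144. Next I grip the hook handle at (275,243).

Request:
{"fn": "arm_command", "kwargs": {
  "motion": [
    [[3.5,-0.5,3,0.186,0.2],[3.5,-0.5,6,0.186,0.2],[3.5,-0.5,8,0.186,0.2],[3.5,-0.5,8,0.186,0.2],[3.5,-0.5,8,0.186,0.2],[3.5,-0.5,10,0.186,0.2],[3.5,-0.5,12,0.186,0.2],[3.5,-0.5,13,0.186,0.2],[3.5,-0.5,13,0.186,0.2],[3.5,-0.5,13,0.186,0.2],[3.5,-0.5,13,0.186,0.2]]
  ]
}}

```text
clock: 5.95
ee_pos: [453.7, -236.5, 74.1]
tool_rot: [0.723, 3.055, -0.001]
ft_force: [0.6, -0.3, -0.0]
finger_gap: 51.2
grip_force: 0.0
```

```bash
python3 - <<'E'
from h import *
e,R,t,o=tool(); print(e,t,o['finger_gap'],o['ft_force']); print(row([452.4,-232.8,71],1.11))
E
```

```text
[ 453.67639761 -236.46289223   74.07659354] 1.1060646371019196 51.2244478411632 [ 0.58354976 -0.25368152 -0.03199386]
[0.28, 0.27, 0.31, np.float64(-0.004)]
```

Request:
{"fn": "arm_command", "kwargs": {
  "motion": [
    [[0.2,0.3,0.2,0,0.2],[0.2,0.3,0.2,0,0.2],[0.2,0.3,0.2,0,-1],[0.2,0.3,0.2,0,-1],[0.2,0.3,0.2,0,-1],[0.2,0.3,0.2,0,-1],[0.2,0.3,0.2,0,-1],[0.2,0.3,0.2,0,-1],[0.2,0.3,0.2,0,-1]]
  ],
  "newtons": 60
}}

```text
clock: 6.7
ee_pos: [452.4, -232.2, 70.6]
tool_rot: [0.723, 3.057, -0.0]
ft_force: [-0.1, 0.8, 4.4]
finger_gap: 19.2
grip_force: 59.1
```

```bash
python3 - <<'E'
from h import *
e,R,t,o=tool(); print(e,t,o['finger_gap'],o['ft_force'],o['grip_force'])
E
```

```text
[ 452.38578659 -232.18737351   70.6230611 ] 1.1060154744594037 19.248812313528834 [-0.08739166  0.82338966  4.40889756] 59.062196016311646
```

```bash
python3 - <<'E'
from h import *
print(row(st(-90,0,175),-.275))
E
```

```text
[-5.2, -10.77, -10.44, np.float64(1.381)]
```

Request:
{"fn": "arm_command", "kwargs": {
  "motion": [
    [[0,0,-2,0,-1],[0,0,-5,0,-1],[0,0,-8,0.1,-1],[0,0,-10.5,0.22,-1],[-1,-2,-10.5,0.34,-1],[-2,-4,-10.5,0.46,-1],[-3,-6,-10.5,0.58,-1],[-4,-8,-10.5,0.7,-1],[-5,-10,-10.5,0.82,-1],[-5.2,-10.8,-10.5,0.94,-1],[-5.2,-10.8,-10.5,1.06,-1],[-5.2,-10.8,-10.5,1.18,-1],[-5.2,-10.8,-10.5,1.3,-1],[-5.2,-10.8,-10.5,1.38,-1],[-5.2,-10.8,-10.5,1.38,-1],[-5.2,-10.8,-10.5,1.38,-1],[-5.2,-10.8,-10.5,1.38,-1]]
  ]
}}

```text
clock: 8.12
ee_pos: [450.1, -351.7, 174.9]
tool_rot: [-2.501, -1.9, 0.0]
ft_force: [-0.2, 0.5, -1.4]
finger_gap: 19.3
grip_force: 58.8
```

```bash
python3 - <<'E'
from h import *
e,R,t,o=tool(); print(e,t,o['qpos'][5],o['finger_gap'],o['ft_force'])
print('entry',row(st(0,0,175),-.275))
for n in('top','scene'):
    im,d=grab(n,n+'3'); P=pts(n,d); X,Y,Z=np.moveaxis(P,2,0); D=P-np.array(st(0,0,0)); xs=D[...,0]*.9624-D[...,1]*.2715; ys=D[...,0]*.2715+D[...,1]*.9624
    for nm,q in(('bail',(abs(xs)<20)&(abs(ys)<38)&(Z>118)&(Z<148)),('hookarm',(xs<-50)&(xs>-135)&(abs(ys)<40)&(Z>155)&(Z<175)),('foot',(xs<-50)&(xs>-135)&(abs(ys)<40)&(Z>90)&(Z<125))):
        if q.any(): print(n,nm,q.sum(),[np.nanpercentile(v[q],[5,50,95]).round(1).tolist() for v in(xs,ys,Z)])
    if n=='scene': cv2.imwrite('pics/s3v.png',cv2.resize(im[150:270,210:330],(600,600)))
E
```

```text
[ 450.0530736  -351.73236636  174.85302219] -0.2710456573912722 -0.48208174207913185 19.332980209224104 [-0.15415383  0.46000235 -1.44114806]
entry [-0.02, 9.05, -0.02, np.float64(0.004)]
top foot 14 [[-121.5, -112.2, -101.5], [-24.7, -21.5, -16.6], [107.2, 111.1, 118.2]]
scene bail 74 [[-5.4, -2.6, 1.3], [-33.2, -0.8, 34.6], [129.5, 133.7, 136.2]]
scene hookarm 34 [[-114.6, -100.9, -85.1], [7.3, 11.5, 13.7], [158.5, 165.1, 174.0]]
scene foot 141 [[-123.6, -95.2, -76.2], [-6.4, 10.5, 18.3], [105.8, 110.5, 115.9]]
```

View pics/s3v.png

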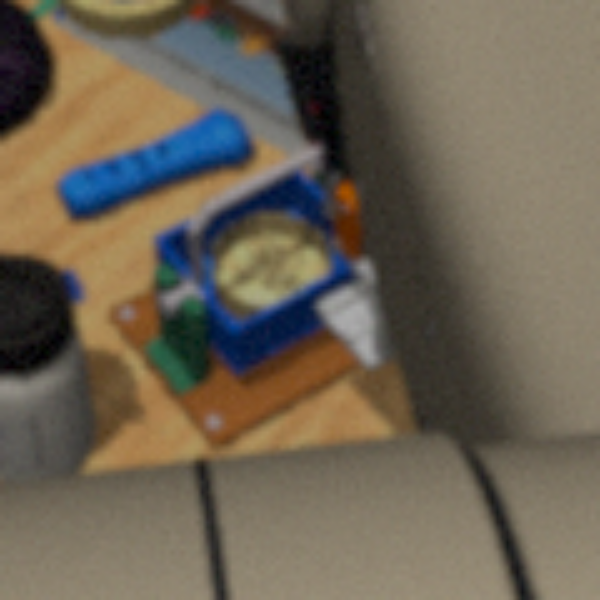

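The hook is upright with its mouth towards the bucket: the handle is at (348,210), the foot at (350,320) and the bail bar runs (190,235)-(320,155). I enter under the bar.

Request:
{"fn": "arm_command", "kwargs": {
  "motion": [
    [[0,0.4,0,0,-1],[0,1.2,0,0,-1],[0,2.1,0,0,-1],[0,3,0,0,-1],[0,3.9,0,0,-1],[0,4.8,0,0,-1],[0,5.7,0,0,-1],[0,6.6,0,0,-1],[0,7.4,0,0,-1],[0,8.1,0,0,-1],[0,8.6,0,0,-1],[0,8.9,0,0,-1],[0,9,0,0,-1],[0,9,0,0,-1],[0,9,0,0,-1]]
  ]
}}

```text
clock: 9.47
ee_pos: [536.7, -376.3, 175.3]
tool_rot: [-2.504, -1.897, 0.0]
ft_force: [0.1, -0.2, -1.7]
finger_gap: 19.3
grip_force: 58.8
```

```bash
python3 - <<'E'
from h import *
e,R,t,o=tool(); print(e,t,o['ft_force'],st(0,0,0)); print(row(st(0,0,175),-.275))
E
```

```text
[ 536.65879199 -376.25651946  175.27808036] -0.2740869644072172 [ 0.11767301 -0.24929382 -1.67528039] [np.float64(537.2), np.float64(-376.2), 0]
[0.02, 0.05, 0.03, np.float64(0.001)]
```

Request:
{"fn": "arm_command", "kwargs": {
  "motion": [
    [[0,0,-0.3,0,-1],[0,0,-0.7,0,-1],[0,0,-1.1,0,-1],[0,0,-1.3,0,-1],[0,0,-1.5,0,-1],[0,0,-1.6,0,-1],[0,0,-1.7,0,-1],[0,0,-1.8,0,-1],[0,0,-1.9,0,-1],[0,0,-2,0,-1],[0,0,-2.1,0,-1],[0,0,-2.1,0,-1],[0,0,-2.1,0,-1]]
  ]
}}

```text
clock: 10.55
ee_pos: [536.9, -376.3, 196.3]
tool_rot: [2.504, 1.897, 0.0]
ft_force: [0.6, 0.6, -5.4]
finger_gap: 19.2
grip_force: 58.6
```

```bash
python3 - <<'E'
from h import *
e,R,t,o=tool(); print(e,t,o['ft_force'],o['torque'])
im,d=grab('scene','s4'); P=pts('scene',d); D=P-np.array(st(0,0,0)); xs=D[...,0]*.9624-D[...,1]*.2715; ys=D[...,0]*.2715+D[...,1]*.9624; Z=P[...,2]
q=(abs(xs)<25)&(abs(ys)<38)&(Z>118)&(Z<150); print([np.nanpercentile(v[q],[5,50,95]).round(1).tolist() for v in(xs,ys,Z)])
cv2.imwrite('pics/s4v.png',cv2.resize(im[150:270,210:330],(600,600)))
E
```

```text
[ 536.91390105 -376.26642088  196.29905286] -0.2739175490755785 [ 0.57142602  0.61752038 -5.37460821] [ 0.00143322 -0.00509895 -0.02074275]
[[0.9, 9.2, 15.8], [-9.3, 1.3, 14.8], [129.9, 134.8, 138.5]]
```

View pics/s4v.png

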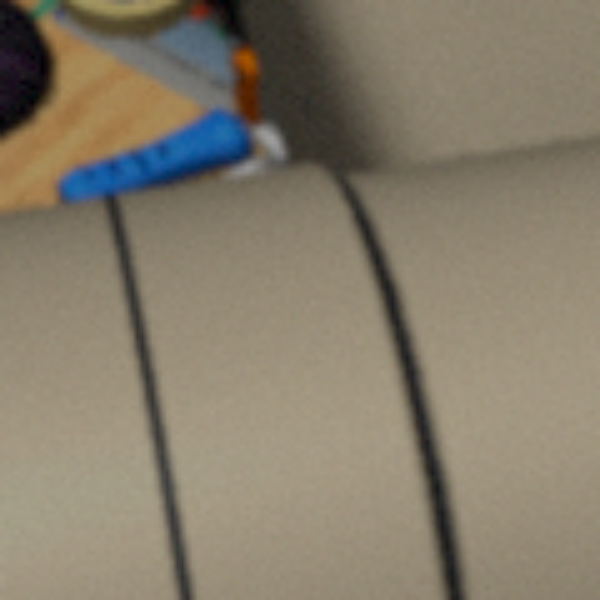

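The arm blocks the bucket, but only the handle at (247,75) matters here. The load rose by 3.7 N with almost no moment, so the bar is seated in the saddle. I lift softly.

Request:
{"fn": "arm_command", "kwargs": {
  "motion": [
    [[0,0,-0.1,0,-1],[0,0,-0.4,0,-1],[0,0,-0.8,0,-1],[0,0,-1.4,0,-1],[0,0,-2.1,0,-1],[0,0,-2.8,0,-1],[0,0,-3.5,0,-1],[0,0,-4.2,0,-1],[0,0,-4.9,0,-1],[0,0,-5.6,0,-1],[0,0,-6.3,0,-1],[0,0,-6.9,0,-1],[0,0,-7.4,0,-1],[0,0,-7.7,0,-1],[0,0,-7.9,0,-1],[0,0,-8,0,-1],[0,0,-8,0,-1],[0,0,-8,0,-1],[0,0,-8,0,-1]]
  ]
}}

```text
clock: 12.18
ee_pos: [536.7, -376.1, 275.8]
tool_rot: [-2.503, -1.897, 0.0]
ft_force: [-1.0, -0.2, -5.0]
finger_gap: 19.3
grip_force: 58.6
```

```bash
python3 - <<'E'
from h import *
e,R,t,o=tool(); print(e,t,o['ft_force'],o['torque'],o['clock'],o['qpos'])
im,d=grab('top','t5'); P=pts('top',d); h=cv2.cvtColor(im,cv2.COLOR_BGR2HSV); X,Y,Z=np.moveaxis(P,2,0)
q=(h[...,0]>100)&(h[...,0]<128)&(h[...,1]>90)&(abs(X-537)<90)&(abs(Y+376)<90); print('blue',q.sum(),np.nanpercentile(P[q],[5,50,95],axis=0).round(0).tolist())
f=[*e,t]
for w in((400,-330,276),(385,-230,276),(400,-130,276),(551,-48,276)): print(w,row(w,-.275))
E
```

```text
[ 536.70862582 -376.13926699  275.76665402] -0.27399954731593157 [-0.95013475 -0.23063476 -5.01243714] [-0.00523845  0.00071941 -0.03361199] 12.1833 [-6.89467032e-01  2.68400058e-01  1.25159352e+00 -2.50950198e-05
  1.62244071e+00 -4.15468646e-01]
blue 83 [[489.0, -426.0, 119.0], [511.0, -411.0, 125.0], [568.0, -378.0, 610.0]]
(400, -330, 276) [0.74, -14.41, -0.01, np.float64(0.001)]
(385, -230, 276) [9.96, -18.56, -0.0, np.float64(0.001)]
(400, -130, 276) [20.0, -19.82, 0.0, np.float64(0.001)]
(551, -48, 276) [31.98, -7.51, -0.0, np.float64(0.001)]
```

Request:
{"fn": "arm_command", "kwargs": {
  "motion": [
    [[0,-0.2,0,0,-1],[0,-0.6,0,0,-1],[0,-1.2,0,0,-1],[0,-2,0,0,-1],[0,-2.8,0,0,-1],[0,-3.6,0,0,-1],[0,-4.4,0,0,-1],[0,-5.2,0,0,-1],[0,-6,0,0,-1],[0,-6.8,0,0,-1],[0,-7.6,0,0,-1],[0.1,-8.4,0,0,-1],[0.3,-9.2,0,0,-1],[0.6,-9.8,0,0,-1],[1,-10.3,0,0,-1],[1.5,-10.7,0,0,-1],[2.1,-10.9,0,0,-1],[2.8,-11,0,0,-1],[3.6,-11,0,0,-1],[4.4,-11,0,0,-1]]
  ]
}}

```text
clock: 13.9
ee_pos: [443.3, -303.2, 276.4]
tool_rot: [2.504, 1.897, 0.0]
ft_force: [0.5, 0.3, -3.8]
finger_gap: 19.3
grip_force: 58.8
```

Request:
{"fn": "arm_command", "kwargs": {
  "motion": [
    [[0.8,0,0,0,-1],[1.6,0,0,0,-1],[2.4,0,0,0,-1],[3.2,0,0,0,-1],[4,0,0,0,-1],[4.8,0,0,0,-1],[5.6,0,0,0,-1],[6.4,0,0,0,-1],[7.2,0,0,0,-1],[8,0,0,0,-1],[8.8,0,0,0,-1],[9.6,0,0,0,-1],[10.4,0,0,0,-1],[11.2,0,0,0,-1],[12,0,0,0,-1],[12.8,0,0,0,-1],[13.6,0,0,0,-1],[14.4,0,0,0,-1],[15.2,0,0,0,-1],[16,0,0,0,-1]]
  ]
}}

```text
clock: 15.57
ee_pos: [486.4, -149.4, 276.3]
tool_rot: [-2.504, -1.897, 0.0]
ft_force: [0.5, -0.3, -5.5]
finger_gap: 19.0
grip_force: 58.8
```

Request:
{"fn": "arm_command", "kwargs": {
  "motion": [
    [[0.8,0,0,0,-1],[1.6,0,0,0,-1],[2.4,0,0,0,-1],[3.2,0,0,0,-1],[4,0.1,0,0,-1],[4.8,0.3,0,0,-1],[5.6,0.6,0,0,-1],[6.4,1,0,0,-1],[7.2,1.4,0,0,-1],[8,1.8,0,0,-1],[8.7,2.2,0,0,-1],[9.4,2.5,0,0,-1],[10,2.8,0,0,-1],[10.5,3.1,0,0,-1],[10.9,3.3,0,0,-1],[11.2,3.4,0,0,-1],[11.4,3.5,0,0,-1],[11.5,3.5,0,0,-1],[11.5,3.5,0,0,-1],[11.5,3.5,0,0,-1]]
  ]
}}

```text
clock: 17.23
ee_pos: [550.9, -49.0, 276.3]
tool_rot: [2.504, 1.897, -0.0]
ft_force: [0.5, -0.8, -4.9]
finger_gap: 19.4
grip_force: 58.7
```

```bash
python3 - <<'E'
from h import *
e,R,t,o=tool(); print(e,t,o['ft_force'],o['torque'],o['clock'],o['qpos'],o['finger_gap'])
im,d=grab('scene','s6'); P=pts('scene',d); h=cv2.cvtColor(im,cv2.COLOR_BGR2HSV); X,Y,Z=np.moveaxis(P,2,0)
q=(h[...,0]>100)&(h[...,0]<128)&(h[...,1]>100)&(abs(X-551)<110)&(abs(Y+48)<110)&(Z>70); print('blue',q.sum(),np.nanpercentile(P[q],[3,50,97],axis=0).round(0).tolist(),cv2.minAreaRect(P[q][:,:2].astype(np.float32)))
cv2.imwrite('pics/s6v.png',cv2.resize(im[170:350,110:310],(667,600)))
print(row([551,-48,276],-.275))
E
```

```text
[550.87914685 -49.03568565 276.32453742] -0.27415615805988336 [ 0.46660676 -0.82063492 -4.86646819] [ 0.06524912  0.00024478 -0.00944375] 17.2333 [-1.81396888e-01 -1.14238792e-02  1.55416381e+00 -1.38469206e-04
  1.59887162e+00  9.27553836e-02] 19.3990348044958
blue 708 [[500.0, -95.0, 120.0], [522.0, -29.0, 137.0], [598.0, 7.0, 162.0]] ((540.5926513671875, -42.9633903503418), (95.9687728881836, 107.87145233154297), 74.3210678100586)
[0.11, -0.01, 0.03, np.float64(0.001)]
```

View pics/s6v.png

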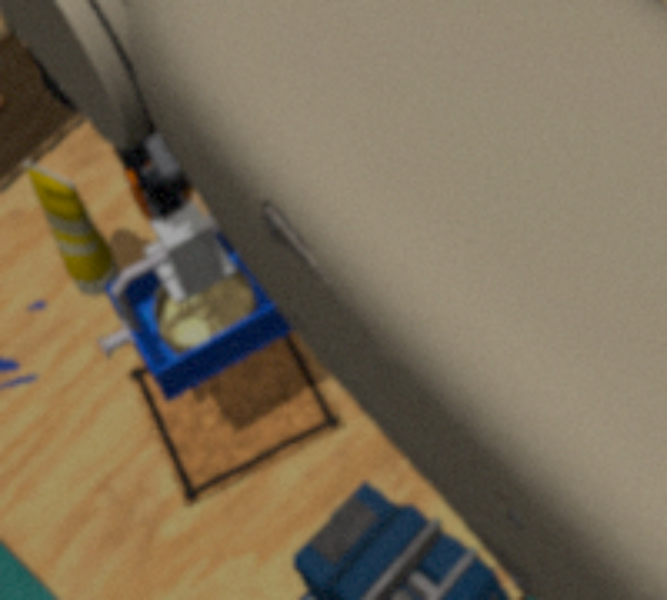

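The bucket hangs level over the mat: rim around (205,320), mat border from (140,375) to (335,425), tin inside. I lower it in two stages.

Request:
{"fn": "arm_command", "kwargs": {
  "motion": [
    [[0.1,0,0.1,0,-1],[0.1,0,0.4,0,-1],[0.1,0,0.9,0,-1],[0.1,0,1.5,0,-1],[0.1,0,2.2,0,-1],[0.1,0,2.9,0,-1],[0.1,0,3.6,0,-1],[0.1,0,4.3,0,-1],[0.1,0,5,0,-1],[0.1,0,5.7,0,-1],[0.1,0,6.4,0,-1],[0.1,0,7.1,0,-1],[0.1,0,7.8,0,-1],[0.1,0,8.5,0,-1],[0.1,0,9.1,0,-1],[0.1,0,9.6,0,-1],[0.1,0,9.9,0,-1],[0.1,0,10.1,0,-1],[0.1,0,10.2,0,-1],[0.1,0,10.2,0,-1]]
  ]
}}

```text
clock: 18.95
ee_pos: [551.3, -47.9, 174.3]
tool_rot: [2.504, 1.897, 0.0]
ft_force: [-0.1, -0.0, -4.7]
finger_gap: 19.3
grip_force: 58.7
```

Request:
{"fn": "arm_command", "kwargs": {
  "motion": [
    [[0,0,0.1,0,-1],[0,0,0.2,0,-1],[0,0,0.3,0,-1],[0,0,0.4,0,-1],[0,0,0.5,0,-1],[0,0,0.6,0,-1],[0,0,0.7,0,-1],[0,0,0.8,0,-1],[0,0,0.9,0,-1],[0,0,1,0,-1],[0,0,1.1,0,-1],[0,0,1.2,0,-1],[0,0,1.3,0,-1],[0,0,1.4,0,-1],[0,0,1.5,0,-1],[0,0,1.5,0,-1]]
  ]
}}

```text
clock: 20.28
ee_pos: [551.5, -48.0, 159.5]
tool_rot: [2.504, 1.897, 0.001]
ft_force: [-0.3, -0.3, -2.0]
finger_gap: 19.3
grip_force: 59.1
```

Request:
{"fn": "arm_command", "kwargs": {
  "motion": [
    [[0,0,0.2,0,-1],[0,0,0.5,0,-1],[0,0,0.8,0,-1],[0,0,0.9,0,-1],[0,0,0.9,0,-1],[0,0,0.9,0,-1]]
  ]
}}

```text
clock: 20.78
ee_pos: [551.1, -47.9, 150.1]
tool_rot: [-2.504, -1.897, 0.0]
ft_force: [-0.9, -0.3, -0.9]
finger_gap: 19.5
grip_force: 59.1
```

```bash
python3 - <<'E'
from h import *
e,R,t,o=tool(); print(e,t,o['ft_force'],o['torque'])
f=[*e,t]
# goal: back near the hook's old spot
print(row([552-105*.963,-48+105*.27,e[2]],-.274)); print(row([440,-225,e[2]],-.274))
E
```

```text
[551.11474854 -47.88657675 150.07957534] -0.273985725804641 [-0.94243648 -0.31893445 -0.86271161] [ 0.01336234 -0.04276732 -0.02170947]
[0.01, -10.41, 0.0, np.float64(0.0)]
[-20.06, -5.9, 0.0, np.float64(0.0)]
```

Request:
{"fn": "arm_command", "kwargs": {
  "motion": [
    [[0,-0.3,0,0,-1],[0,-0.9,0,0,-1],[0,-1.7,0,0,-1],[0,-2.5,0,0,-1],[0,-3.4,0,0,-1],[0,-4.3,0,0,-1],[0,-5.2,0,0,-1],[0,-6.2,0,0,-1],[0,-7.2,0,0,-1],[0,-8.2,0,0,-1],[0,-9.2,0,0,-1],[0,-10,0,0,-1],[0,-10.4,0,0,-1],[0,-10.5,0,0,-1],[0,-10.5,0,0,-1]]
  ]
}}

```text
clock: 22.03
ee_pos: [450.2, -19.5, 150.5]
tool_rot: [2.503, 1.897, 0.001]
ft_force: [0.2, -0.2, -1.3]
finger_gap: 19.2
grip_force: 59.2
```

```bash
python3 - <<'E'
from h import *
e,R,t,o=tool(); print(e,t,o['ft_force'])
print(row([455,-225,76],-.274))
im,d=grab('scene','s7'); P=pts('scene',d); h=cv2.cvtColor(im,cv2.COLOR_BGR2HSV); X,Y,Z=np.moveaxis(P,2,0)
q=(h[...,0]>100)&(h[...,0]<128)&(h[...,1]>100)&(abs(X-551)<110)&(abs(Y+48)<110)&(Z>5); print('blue',q.sum(),np.nanpercentile(P[q],[3,50,97],axis=0).round(0).tolist())
q&=(Z>38);print('rim',cv2.minAreaRect(P[q][:,:2].astype(np.float32)))
E
```

```text
[450.15980094 -19.46370804 150.48571757] -0.27385338384707414 [ 0.2140341  -0.22797562 -1.27657326]
[-19.66, 6.02, 7.45, np.float64(0.0)]
blue 324 [[514.0, -37.0, 6.0], [541.0, -13.0, 19.0], [599.0, 9.0, 47.0]]
rim ((554.8115844726562, -3.317913055419922), (90.93605041503906, 38.90074920654297), 9.987503051757812)
```

Request:
{"fn": "arm_command", "kwargs": {
  "motion": [
    [[-1,0.3,0,0,-1],[-3,0.9,0,0,-1],[-5.5,1.7,0,0,-1],[-8,2.5,0,0,-1],[-10.5,3.2,0,0,-1],[-13,4,0,0,-1],[-15.5,4.8,0.5,0,-1],[-17.5,5.4,1.5,0,-1],[-19,5.8,2.5,0,-1],[-19.7,6,3.5,0,-1],[-19.7,6,4.5,0,-1],[-19.7,6,5.5,0,-1],[-19.7,6,6.3,0,-1],[-19.7,6,6.9,0,-1],[-19.7,6,7.2,0,-1],[-19.7,6,7.4,0,-1],[-19.7,6,7.4,0,-1],[-19.7,6,7.4,0,-1]]
  ]
}}

```text
clock: 23.58
ee_pos: [455.0, -225.3, 76.7]
tool_rot: [2.503, 1.897, 0.0]
ft_force: [-0.6, -0.5, -2.2]
finger_gap: 19.2
grip_force: 59.2
```

Request:
{"fn": "arm_command", "kwargs": {
  "motion": [
    [[0,0,0.1,0,-1],[0,0,0.2,0,-1],[0,0,0.3,0,-1],[0,0,0.4,0,-1],[0,0,0.5,0,-1],[0,0,0.55,0,-1],[0,0,0.55,0,-1],[0,0,0.55,0,-1]]
  ]
}}

```text
clock: 24.25
ee_pos: [454.6, -225.4, 70.8]
tool_rot: [-2.504, -1.897, 0.0]
ft_force: [-0.2, -0.2, -0.7]
finger_gap: 19.6
grip_force: 59.2
```

Request:
{"fn": "arm_command", "kwargs": {
  "motion": [
    [[0,0,0.03,0,-1],[0,0,0.05,0,-1],[0,0,0.05,0,-0.3],[0,0,0.05,0,-0.1],[0,0,0.05,0,0.1],[0,0,0.05,0,0.1],[0,0,0.05,0,0.1],[0,0,-0.5,0,0.1],[0,0,-2,0,0.1],[0,0,-4,0,0.1],[0,0,-7,0,0.1],[0,0,-11,0,0.1],[0,0,-15,0,0.1],[0,0,-19,0,0.1],[3,0,-19,0,0.1],[7,-4,-19,0,0.1],[11,-8,-19,0,0.1],[14,-10,-19,0,0.1],[14,-10,-19,0,0.1]]
  ]
}}

```text
clock: 25.83
ee_pos: [394.7, -61.0, 261.2]
tool_rot: [-2.503, -1.898, -0.001]
ft_force: [0.0, 0.1, 0.1]
finger_gap: 47.1
grip_force: 0.0
```

```bash
python3 - <<'E'
from h import *
im,d=grab('top','t8'); cv2.imwrite('pics/t8v.png',cv2.resize(im[150:265,140:290],(600,460)))
e,R,t,o=tool(); print(e,o['clock'])
P=pts('top',d); X,Y,Z=np.moveaxis(P,2,0)
q=(abs(X-452)<30)&(abs(Y+228)<30)&(Z>98)&(Z<118); print('handle',q.sum(),P[q].mean(0),P[q][:,2].std())
q=(abs(X-551)<45)&(abs(Y+48)<50)&(Z>94)&(Z<112); print('bail',q.sum(),np.nanpercentile(P[q],[2,50,98],axis=0).round(0).tolist() if q.any() else '')
g=st(35,-59,0); q=(abs(X-g[0])<30)&(abs(Y-g[1])<25)&(Z>95); print('gate',np.nanmax(Z[q]) if q.any() else '')
E
```

```text
[394.16152636 -58.81348892 261.4354028 ] 25.8833
handle 49 [ 453.92991931 -228.5549547   107.6214058 ] 3.3155877508764786
bail 54 [[538.0, -93.0, 96.0], [554.0, -47.0, 104.0], [568.0, -3.0, 109.0]]
gate 144.4717779822754
```

View pics/t8v.png

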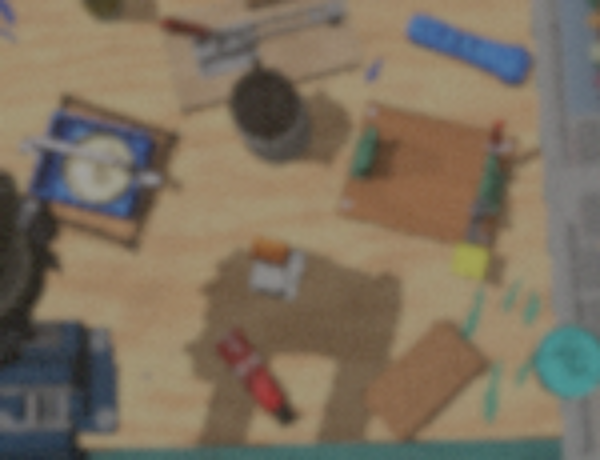

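The bucket stands on the mat at (98,160) with the tin inside and its bail middle within 2 mm of the mat centre. The hook stands upright at (272,262), clear of everything, the gate is open and the bystanders are unmoved.

```bash
python3 -c "
from rig import manip
print(manip.close_job())"
```

```text
the job is handed in; nothing more can be done
None
```

I handed the job in at about 26 s: the gate is open, the bucket with its tin stands upright in the middle of the mat, and the C-hook stands clear on the table; the interface gave back no verdict.

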